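Hold the sealed reference cell in the photometer's light path

TASK

Pull the photometer's slide shutter fully open, towards the robot's side of the rail, and let go of it; then take the sealed reference cell (the one with the round stopper) out of the rack, gripping it by its frosted sides only and never touching its clear windows. Hold it still and upright in the light path, midway between the two lens tubes, with its windows squarely facing the tubes and the middle of the windows on the tubes' centre line; the job finishes with the robot still holding it there for the reading. Do not knock the lens tubes, and leave the other cells and everything else on the bench where they are.

Things in the scene. Friction and masses are not known exactly. Their poses are not given: they have to be found in the camera images.
- sealed_cell: the reference cell, a glass cuvette 12.5 mm thick (x) by 22.5 mm long (y), glass 45 mm tall. The broad white frosted sides face its +x and -x, the narrow clear windows its +y and -y ends. A round white stopper, 11 mm wide, tops it at 61 mm. About 30 g. Stands upright in one of the rack's pockets, 32 mm of its glass showing above the rack. Origin: centre of its underside; z up
- cell_window (a point): point inside the sealed cell midway between its two windows, 20 mm above its underside; it belongs on the light path. Axes as the cell's: y from window to window, x from frosted side to frosted side. Fingers on the upper 30 mm of the frosted sides clear the rack
- lidded_cell_1: another cuvette, 12.5 mm thick (x) by 22.5 mm long (y), glass 45 mm tall. The broad white frosted sides face its +x and -x, the narrow clear windows its +y and -y ends. It has a flat rectangular white lid, no stopper; 48 mm tall in all. Stays in the rack. Origin: centre of its underside
- lidded_cell_2: a second cuvette like lidded_cell_1; also stays in the rack
- rack: white plastic block fixed to the bench, 46 (x) x 136 (y) x 22 mm, with three pockets in a row at y = -42, 0, 42 mm, each 14.5 (x) x 24.5 (y) mm and 13 mm deep (floor 9 mm above the bench). Cells stand with their length along the rack's y; which cell is in which pocket varies. Origin: centre of its underside
- light_path (a point): middle of the light path of the photometer (fixed to the bench), 85 mm above the bench, midway between the lens tubes on their centre line. y runs along the light path towards the lamp, z up, -x towards the robot's side. 80 mm free between the tubes' mouths; below lie a rail, top at 22 mm, and a 150 mm wide metal base plate. Lamp (+y end) and detector box (-y end) reach 110 and 113 mm above the bench
- lamp_tube: black lens tube on the lamp's side, 30 mm diameter, 40 mm long, lying along the light path. Origin: centre of its mouth, 40 mm from light_path; the tube extends from there along its +y
- detector_tube: black lens tube on the detector's side, 30 mm diameter, 40 mm long. Origin: centre of its mouth, 40 mm from light_path; the tube extends from there along its -y
- shutter (a joint): travel of the slide shutter, an aluminium plate sliding level across the light path between lamp and lamp tube: 0 m is shut, 0.035 m is fully open against its stop. It opens towards -x of light_path. It slides with about 1.5 N of friction and stays where it is left
- shutter_knob (a point): middle of the shutter's round metal knob, 14 mm diameter, 20 mm tall, upright on top of the plate: 133 mm above the bench, 90 mm from light_path along +y. Below it a 6 mm pin, then the plate's top at 108 mm; the guides and lamp beside it reach no higher than 111 mm. Axes as light_path's
- beaker: an empty glass beaker, 54 mm wide, 70 mm tall; origin centre of its underside; a bystander
- lens_cap: a black lens cap, 34 mm wide, 12 mm high, lying on the bench; origin centre of its underside; a bystander
- hex_driver: a hand screwdriver, 160 mm long, lying on the bench; a bystander
- tissue_box: a box of lens tissues, 90 x 115 x 45 mm; origin centre of its underside; a bystander
- spacer_ring: a black spacer ring for the lens tubes, 32 mm outside and 24 mm inside diameter, 12 mm high, lying flat; origin centre of its underside; a bystander
Mind the look-alikes: they are no part of the job. What is shaped like the sealed_cell but blue, red or turquoise is not meant.

How it is judged:
On the way, in this order (a step that is already met when the one before it is completed fails the run):
1. the slide shutter is fully open (within 4 mm of its stop) and let go of (value of joint shutter above 0.031 m and contact force between the fingers and shutter below 0.1 N), for 0.2 s.
2. the sealed cell is lifted clear of the rack, gripped on both frosted sides (z of sealed_cell in the frame of rack above 0.03 m and contact force between the fingers and sealed_cell_c0 above 1 N and contact force between the fingers and sealed_cell_c1 above 1 N), for 0.2 s.
At the end, for the whole second after the job is handed in: Shutter within 4 mm of its open stop; the gripper alone holds the sealed cell by both frosted sides, at rest, the middle of its windows within 4.5 mm sideways and 9 mm in height of the tubes' centre line and 14 mm of midway, squared and upright within 8 degrees (value of joint shutter above 0.031 m and contact force between the fingers and sealed_cell_c0 above 1 N and contact force between the fingers and sealed_cell_c1 above 1 N and x of cell_window in the frame of light_path between -0.0045 and 0.0045 m and z of cell_window in the frame of light_path between -0.009 and 0.009 m and y of cell_window in the frame of light_path between -0.014 and 0.014 m and angle between the y axis of sealed_cell and the y axis of light_path, either way round below 0.14 rad and angle between sealed_cell's own z axis and vertical below 0.14 rad and linear speed of sealed_cell below 0.02 m/s and contact force between sealed_cell and lamp_tube below 0.05 N and contact force between sealed_cell and detector_tube below 0.05 N); the arm keeps its last pose, push and grip.
It fails at once if a finger touches one of the sealed cell's clear windows (contact force between the fingers and sealed_cell_c2 above 0.5 N or contact force between the fingers and sealed_cell_c3 above 0.5 N).
It fails at once if a lens tube is knocked (over 1 N) (contact force between any of lamp_tube, detector_tube and anything else above 1 N).
It fails at once if one of the lidded cells is moved over 12 mm or tipped (distance of any of lidded_cell_1, lidded_cell_2 from where it was at the start of the episode above 0.012 m or angle between any of lidded_cell_1, lidded_cell_2's own z axis and vertical above 0.3 rad).
It fails at once if a bystander on the bench is moved over 20 mm (distance of any of beaker, lens_cap, hex_driver, tissue_box, spacer_ring from where it was at the start of the episode above 0.02 m).
It also fails if it takes over 54 s, if anything falls off the work surface, if the arm or the gripper's body presses on something with over 40 N, if the wrist force passes 120 N, or if a joint passes its speed limit or range.

ROBOT

A 6-joint arm with a two-finger parallel gripper is mounted at the origin on the work surface. World frame = base frame: x ahead of the robot, y to its left, z up, the work surface at z = 0. Lengths are in m, angles in rad, forces in N, time in s.
With the tool pointing down it reaches from about 0.325 to 0.925 m from the base axis. Payload 3.1 kg.
Tool frame: the origin (TCP) lies midway between the tips of the shut fingers; the grasp point (between the pads) lies 19 mm behind it (r.grip_point_offset is the distance from the TCP to the grasp point, in m); z points along the fingers, x is the direction in which the jaws open and shut, and the axes are right-handed (so a half turn about z gives the same grasp; the last joint's range is limited). The gripper opens to 85 mm and grips with 20 to 120 N. Pads are 22 mm wide; open, the fingers measure 114 mm over their backs; the gripper's body (76 mm by 85 mm) begins 54 mm behind the grasp point. The pads swing forward as they close: fully open they stand 13 mm farther back than shut.
Start: joints at [1.22, 0.217, 1.613, -0, 1.311, -0.112], TCP at [0.148, 0.607, 0.191] pointing down, gripper open.
Joint ranges: [-2.75, 2.75], [-0.78, 2.1], [0.31, 2.55], [-1.13, 4.27], [0.13, 2.63], [-2.58, 2.58]. Speed limits (rad/s): [2.79, 2.79, 3.14, 3.14, 3.14, 3.14].

INTERFACE

Orientations are given as a unit quaternion [x, y, z, w].
In Python, from station import r, optics, ticket gives the robot as it stands.
- The arm moves only by the tool arm_command, never from a script. Its argument "plan" is a list that holds one entry, the list of rows, each a list of 7 numbers: the turn, a rotation vector about the tool's x, y, z in rad, then the shift along the tool's x, y, z in m, then the closure in counts, from 0 (fully open) to 255 (shut). A call has 1 to 20 rows; each row is the pose to reach, as a shift and turn from the pose commanded when the call began, along the tool's axes at that moment; what a row does not reach only later rows make up. A row lasts 1/8 s, in which the tool goes at most 62.5 mm and 10.7 degrees, less where a joint would pass 70% of its speed; a pose out of reach is approached as far as the arm can. A call with a gripper value outside its range is refused whole. The fingers move at their own pace and stop on an object; "grip_force" is the grip in N (left out, the last holds). Time passes only in rows, so rows that repeat a pose let the fingers close. It gives the time, the measured TCP pose, the force and the opening at its end, in the units of the state.
- r.observe(): the state, without advancing time (a new reading comes with each control period).
- optics.get_image(name): name is "scene" or "top" or "wrist"; returns a dict with "frame" (400x640x3 uint8, blue, green, red), "K" (3x3 intrinsics, pixels), "R" (3x3) and "t" (3): a world point X has camera coordinates R X + t; the wrist camera has in their place "T_tool_cam" (4x4, takes a point from camera to tool coordinates, whose origin is the TCP and whose axes are the tool frame's). Camera axes: x right, y down, z forward; pixel columns grow to the right and rows downward; lengths in m; the calibration is good to about 2 mm. A picture is of the moment at which its call begins: read the wrist's pose just before it. There is no depth.
- ticket.finish_job(): hands the job in, once; it reports no verdict.
The state is a dict: "t": time; "joints": joint angles; "qd": joint speeds; "joint_torque": joint torques, N m; "position": TCP position; "orientation": TCP orientation; "ft_force": force on the tool from outside, world axes, zero at the start; "moment": the same for the moment, N m; "gripper_width": finger opening in m.
Only numpy, scipy, OpenCV 4.12 (cv2) and the standard library are available. Lean on these libraries where they do the work, as an engineer would, in place of code of your own. Each camera call takes 0.05 s, during which the arm holds its last target.

## Working session

There is one attempt and no reset: what is moved stays moved. The work goes in short steps, Python scripts to look and compute and a tool call to move; the robot and the scene stay as the last step left them, time stands still between calls to the robot, and variables do not carry over. Pictures are saved under pics/ and viewed, and the job is handed in when it is done.

Besides the shell and the picture viewer there is one more tool, called after "Request:" by a JSON object that holds its "op" and its "data". arm_command: Moves the arm, as the interface text tells. Its arguments: {"type":"object","properties":{"plan":{"type":"array","items":{"type":"array","items":{"type":"array","items":{"type":"number"}}}},"grip_force":{"type":"number"}},"required":["plan"]}

```bash
ls; mkdir -p pics
python3 - <<'E'
from station import r,optics,ticket
import cv2,numpy as np
s=r.observe();print(s,r.grip_point_offset)
for n in ["scene","top"]:
    d=optics.get_image(n);cv2.imwrite(f"pics/{n}0.png",d["frame"]);np.savez(f"{n}0.npz",**d)
    print(n,d["K"],d["R"],d["t"])
s=r.observe()
d=optics.get_image("wrist");cv2.imwrite("pics/wrist0.png",d["frame"]);print(d["K"],d["T_tool_cam"])
E
```

```text
pics
{'t': 0.0, 'joints': array([ 1.21977678e+00,  2.17772195e-01,  1.61497904e+00, -2.04183489e-06,
        1.31129999e+00, -1.12175238e-01]), 'qd': array([-1.48055199e-03,  5.50537349e-04, -1.63203008e-04, -2.56759232e-05,
       -1.33278066e-03,  1.48212786e-03]), 'joint_torque': array([-5.68196610e-04, -3.96853602e+01, -3.03846145e+01, -1.90250239e-04,
        9.83020000e-03,  1.67435164e-06]), 'position': array([0.1475019 , 0.6063798 , 0.18993377]), 'orientation': array([ 7.86313397e-01,  6.17826618e-01, -1.04502554e-03,  6.47348095e-04]), 'ft_force': array([-0.23027271,  0.0547991 , -0.64833633]), 'moment': array([ 0.01189538,  0.00344194, -0.05120647]), 'gripper_width': 0.08549731978357314} 0.0187
scene [[456.08016148   0.         329.60393336]
 [  0.         456.08016148 200.76429073]
 [  0.           0.           1.        ]] [[ 0.76696573  0.64167345  0.00433017]
 [ 0.3964153  -0.46849081 -0.78953864]
 [-0.50459734  0.60726563 -0.61368557]] [-0.42413135 -0.13977574  1.523349  ]
top [[446.52927627   0.         325.8291461 ]
 [  0.         446.52927627 192.20765624]
 [  0.           0.           1.        ]] [[ 0.00206275 -0.99999053 -0.00383263]
 [-0.99907013 -0.00189576 -0.04307301]
 [ 0.04306533  0.00391791 -0.99906458]] [-0.01731333  0.55050215  1.1248259 ]
[[286.51242968   0.         318.6999686 ]
 [  0.         286.51242968 197.37280339]
 [  0.           0.           1.        ]] [[ 9.99999669e-01 -8.00343254e-04 -1.46946036e-04  9.87961324e-04]
 [ 8.04671132e-04  9.45761559e-01  3.24860626e-01 -8.37690219e-02]
 [-1.21024098e-04 -3.24860637e-01  9.45761890e-01 -1.83725276e-01]
 [ 0.00000000e+00  0.00000000e+00  0.00000000e+00  1.00000000e+00]]
```

View pics/scene0.png

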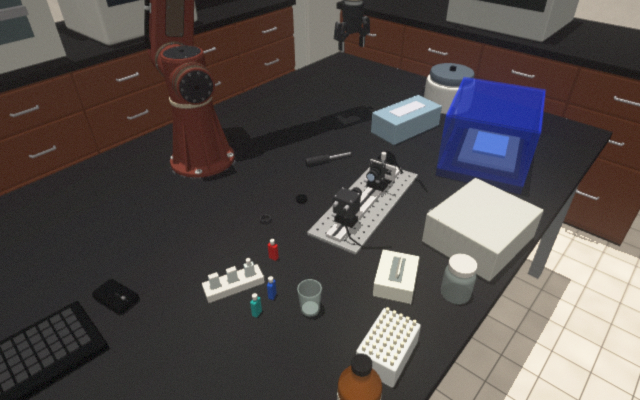

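View pics/top0.png

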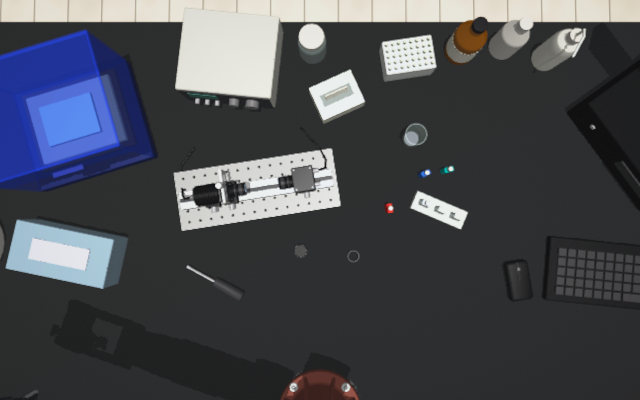

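View pics/wrist0.png

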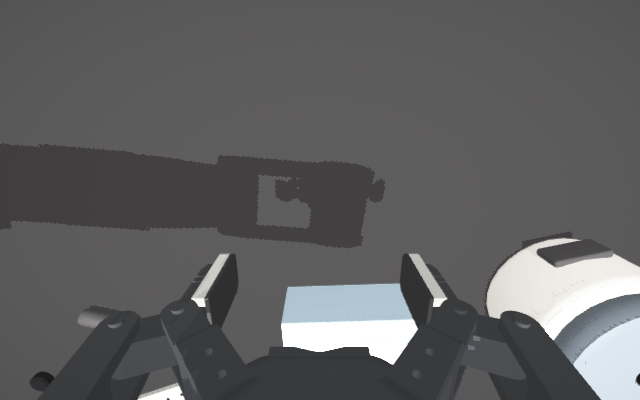

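Run:
```python
import cv2
t=cv2.imread("pics/top0.png");s=cv2.imread("pics/scene0.png")
cv2.imwrite("pics/c1.png",cv2.resize(t[140:240,165:350],None,fx=4.3,fy=4.3,interpolation=cv2.INTER_CUBIC))
cv2.imwrite("pics/c2.png",cv2.resize(t[155:240,380:480],None,fx=6,fy=6,interpolation=cv2.INTER_CUBIC))
cv2.imwrite("pics/c3.png",cv2.resize(s[235:325,195:295],None,fx=6,fy=6,interpolation=cv2.INTER_CUBIC))
cv2.imwrite("pics/c4.png",cv2.resize(s[140:260,300:430],None,fx=5,fy=5,interpolation=cv2.INTER_CUBIC))
```

```text
(no output)
```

View pics/c1.png

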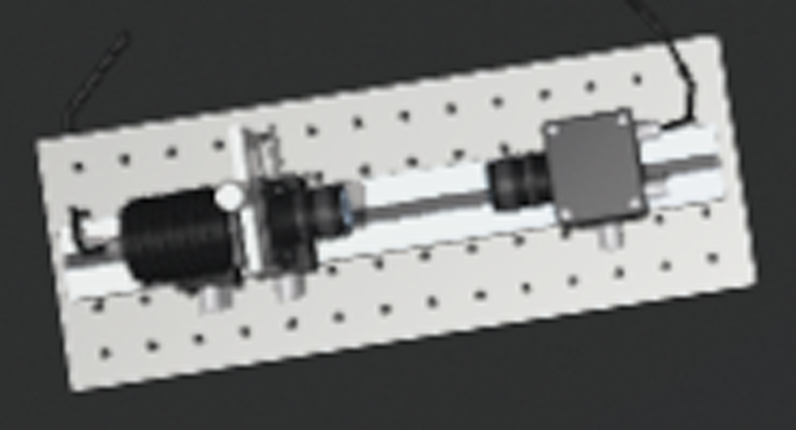

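View pics/c2.png

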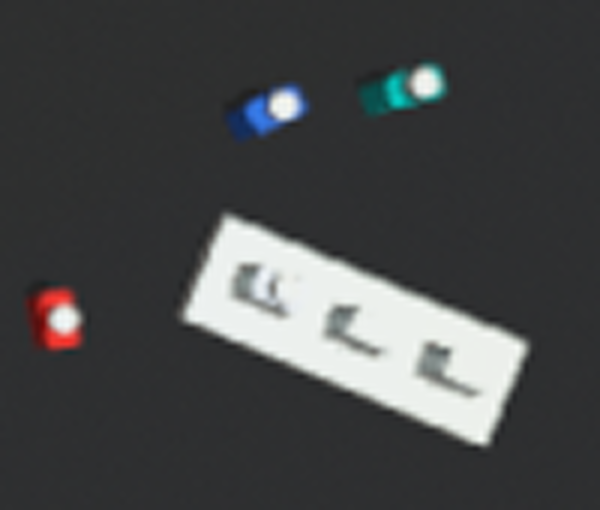

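View pics/c3.png

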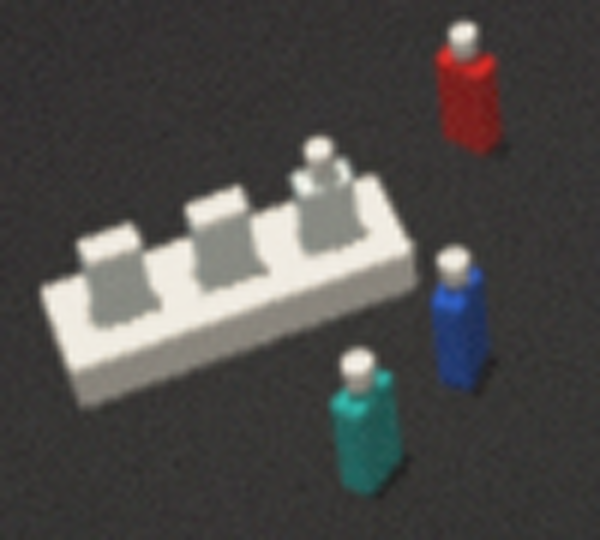

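View pics/c4.png

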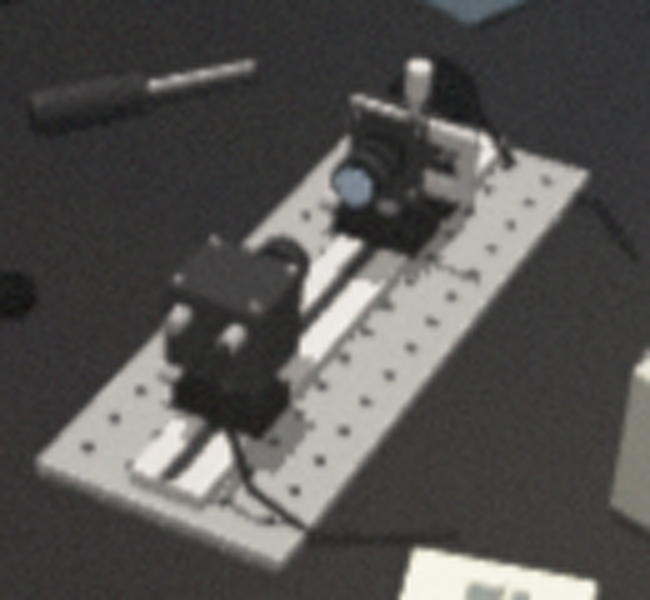

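```bash
cat > h.py <<'E'
import numpy as np,cv2
from scipy.spatial.transform import Rotation as Rn
def load(n):
    d=np.load(n); return dict(d)
def plane(d,px,z):
    px=np.atleast_2d(px).astype(float)
    v=np.c_[px,np.ones(len(px))]@np.linalg.inv(d["K"]).T
    D=v@d["R"]; C=-d["R"].T@d["t"]
    s=(z-C[2])/D[:,2]
    return C+D*s[:,None]
def proj(d,X):
    c=np.atleast_2d(X)@d["R"].T+d["t"]; u=c@d["K"].T; return u[:,:2]/u[:,2:]
def wrist(name):
    from station import r,optics
    s=r.observe(); d=dict(optics.get_image("wrist"))
    Rt=Rn.from_quat(s["orientation"]).as_matrix(); T=np.asarray(d["T_tool_cam"])
    Rc=Rt@T[:3,:3]; p=Rt@T[:3,3]+s["position"]
    o=dict(frame=d["frame"],K=np.asarray(d["K"]),R=Rc.T,t=-Rc.T@p)
    np.savez(name+".npz",**o); cv2.imwrite(f"pics/{name}.png",o["frame"]); return o
E
python3 - <<'E'
from h import *
t=load("top0.npz");s=load("scene0.npz");np.set_printoptions(precision=4,suppress=True)
print("knob",plane(t,[218.3,185.3],.143),plane(s,[383.8,153.6],.143))
c=np.array([(38,142),(718,35),(757,285),(72,390)])/4.3+[165,140]
P=plane(t,c,.012);print(P,P.mean(0));print(np.degrees(np.arctan2(*(P[0]-P[1])[1::-1])),np.degrees(np.arctan2(*(P[3]-P[2])[1::-1])))
m=np.array([(350,210),(488,185)])/4.3+[165,140]
print("mouths",plane(t,m,.085))
c=np.array([(227,215),(528,343),(488,445),(183,318)])/6+[380,155]
P=plane(t,c,.022);print("rack",P,P.mean(0));d=P[0]-P[1];print(np.degrees(np.arctan2(d[0],d[1])))
mid=P.mean(0);u=(P[0]+P[3]-P[1]-P[2])[:2];u/=np.linalg.norm(u)
print("pockets",[mid[:2]+k*u for k in(.042,0,-.042)])
print("stopper scene",plane(s,np.array([319,143])/6+[195,235],.070),"top",plane(t,np.array([270,285])/6+[380,155],.070))
for n,p in dict(blue=(285,104),turq=(427,82),red=(65,319)).items(): print(n,plane(t,np.array(p)/6+[380,155],.061))
E
```

```text
knob [[0.56   0.2258 0.143 ]] [[0.5651 0.2226 0.143 ]]
[[ 0.5988  0.3719  0.012 ]
 [ 0.6633 -0.0317  0.012 ]
 [ 0.5148 -0.055   0.012 ]
 [ 0.452   0.3494  0.012 ]] [0.5572 0.1587 0.012 ]
99.07538286075797 98.82588075353026
mouths [[0.5551 0.1729 0.085 ]
 [0.5691 0.0964 0.085 ]]
rack [[ 0.554  -0.2482  0.022 ]
 [ 0.5005 -0.3739  0.022 ]
 [ 0.4579 -0.3567  0.022 ]
 [ 0.5107 -0.2295  0.022 ]] [ 0.5058 -0.3021  0.022 ]
23.04435134302279
pockets [array([ 0.5221, -0.2633]), array([ 0.5058, -0.3021]), array([ 0.4895, -0.3408])]
stopper scene [[ 0.5241 -0.2603  0.07  ]] top [[ 0.5236 -0.2556  0.07  ]]
blue [[ 0.5974 -0.2642  0.061 ]]
turq [[ 0.6064 -0.3219  0.061 ]]
red [[ 0.5099 -0.1745  0.061 ]]
```

```bash
cat >> h.py <<'E'
def go(x,y,z,deg):
    "row (turn, shift in tool axes) from the present pose to a tool-down pose with tool x at deg"
    from station import r
    s=r.observe(); R0=Rn.from_quat(s["orientation"])
    a=np.radians(deg); c,n=np.cos(a),np.sin(a)
    Rt=Rn.from_matrix(np.array([[c,n,0],[n,-c,0],[0,0,-1]]))
    sh=R0.inv().apply(np.array([x,y,z])-s["position"])
    print("row",np.round((R0.inv()*Rt).as_rotvec(),3),np.round(sh,4),"t",s["t"],"pos",np.round(s["position"],4),"ang",np.round(np.degrees(np.arctan2(*R0.as_matrix()[1::-1,0])),2),"w",round(s["gripper_width"],4),"F",np.round(s["ft_force"],1))
E
python3 -c "
from h import *
go(.562,.135,.24,9.2)"
```

```text
row [1.000e-03 2.000e-03 1.171e+00] [-0.3603  0.5142 -0.0492] t 0.15 pos [0.1475 0.6066 0.1902] ang 76.32 w 0.0854 F [-0.4  0.3 -0.3]
```

Request:
{"op": "arm_command", "data": {"plan": [[[0.001, 0.002, 0.15, -0.03, 0.04, -0.049, 0], [0.001, 0.002, 0.3, -0.065, 0.09, -0.049, 0], [0.001, 0.002, 0.45, -0.1, 0.14, -0.049, 0], [0.001, 0.002, 0.6, -0.135, 0.19, -0.049, 0], [0.001, 0.002, 0.75, -0.17, 0.24, -0.049, 0], [0.001, 0.002, 0.9, -0.205, 0.29, -0.049, 0], [0.001, 0.002, 1.02, -0.24, 0.34, -0.049, 0], [0.001, 0.002, 1.12, -0.27, 0.39, -0.049, 0], [0.001, 0.002, 1.171, -0.3, 0.43, -0.049, 0], [0.001, 0.002, 1.171, -0.325, 0.465, -0.049, 0], [0.001, 0.002, 1.171, -0.345, 0.495, -0.049, 0], [0.001, 0.002, 1.171, -0.36, 0.514, -0.049, 0], [0.001, 0.002, 1.171, -0.36, 0.514, -0.049, 0], [0.001, 0.002, 1.171, -0.36, 0.514, -0.049, 0]]], "grip_force": 20}}

```text
t: 1.9
position: [0.5614, 0.1367, 0.2401]
orientation: [0.997, 0.081, -0.0, -0.001]
ft_force: [-0.3, 0.7, -0.0]
gripper_width: 0.0858
```

```bash
python3 -c "
from h import *
o=wrist('w1')
go(.562,.135,.24,9.2)"
```

```text
row [-0.002 -0.     0.002] [0.0004 0.002  0.0001] t 1.95 pos [0.5613 0.1369 0.2402] ang 9.29 w 0.0855 F [-0.7  0.1 -0.5]
```

View pics/w1.png

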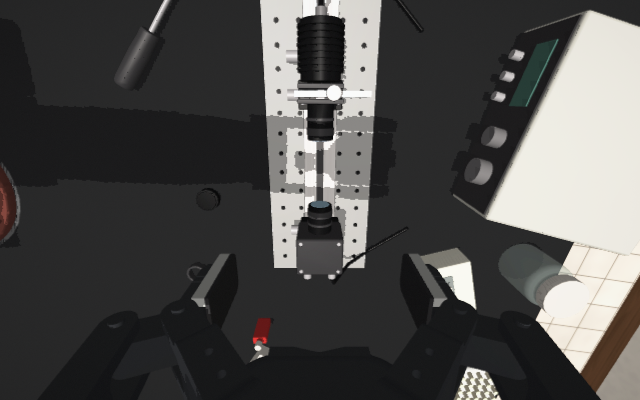

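Run:
```python
from h import *
f=cv2.imread("pics/w1.png");cv2.imwrite("pics/w1c.png",cv2.resize(f[80:280,265:385],None,fx=5,fy=5,interpolation=cv2.INTER_CUBIC)[:1000])
cv2.imwrite("pics/w1c.png",cv2.resize(f[75:165,270:380],None,fx=6.5,fy=6.5,interpolation=cv2.INTER_CUBIC))
cv2.imwrite("pics/w1d.png",cv2.resize(f[185:285,265:375],None,fx=5.5,fy=5.5,interpolation=cv2.INTER_CUBIC))
```

```text
(no output)
```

View pics/w1c.png

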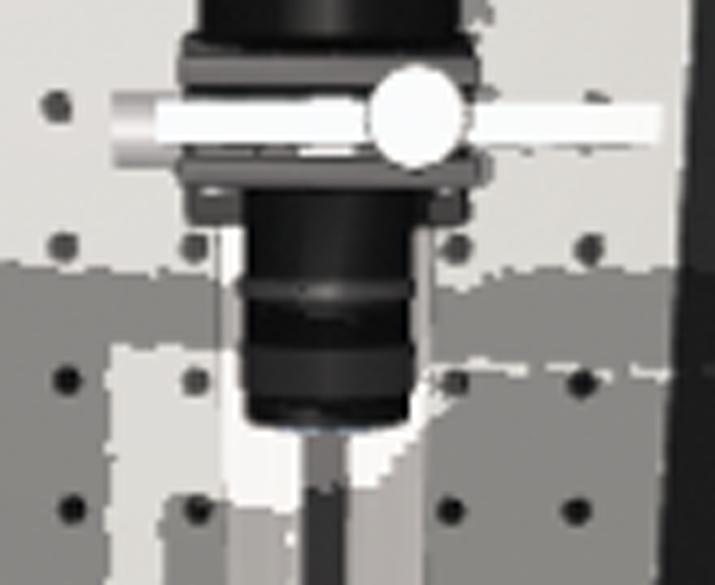

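View pics/w1d.png

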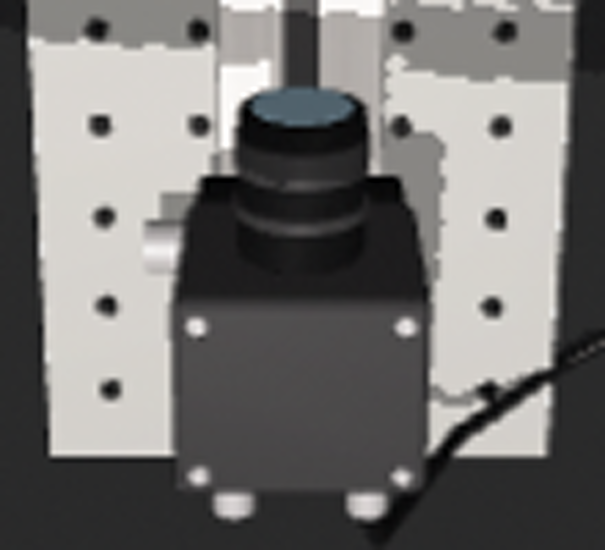

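Run:
```python
from h import *
np.set_printoptions(precision=4,suppress=True)
o=load("w1.npz")
L=plane(o,[320.5,138.4],.085)[0];D=plane(o,[320.1,204.6],.085)[0];K=plane(o,[334,92.7],.143)[0]
print(L,D,np.linalg.norm(L-D),(L+D)/2);u=(L-D)/np.linalg.norm(L-D);print(np.degrees(np.arctan2(u[1],u[0])))
m=(L+D)/2;x=np.array([u[1],-u[0],0]);print("knob",K,"rel",(K-m)@x,(K-m)@u)
# slot in rail (z .02): cols in w1c 302..347 row 550 ; w1d 282..320 row 50
A=plane(o,[270+324.5/6.5,75+550/6.5],.022)[0];B=plane(o,[265+301/5.5,185+40/5.5],.022)[0]
print("slot rel",(A-m)@x,(B-m)@x)
f=cv2.inRange(o["frame"],(60,60,60),(255,255,255))
# plate edges at rows
def c(a,b,fx,ox,oy): return [ox+a/fx,oy+b/fx]
PL=plane(o,[c(30,50,5.5,265,185),c(573,50,5.5,265,185),c(51,455,5.5,265,185),c(548,455,5.5,265,185)],.012)
print("plate",(PL-m)@x)
```

```text
[0.5572 0.1782 0.085 ] [0.5701 0.0968 0.085 ] 0.08234079355651218 [0.5637 0.1375 0.085 ]
98.97594978206911
knob [0.5612 0.2282 0.143 ] rel 0.011682902224890825 0.09001064202163626
slot rel -8.985578172842204e-05 -0.0001120670792619688
plate [-0.0745  0.0748 -0.0746  0.0751]
```

```bash
python3 -c "
from h import *
go(.5612,.2282,.120,9.0)"
```

```text
row [-0.002 -0.     0.005] [ 0.0146 -0.0898  0.1204] t 1.95 pos [0.5613 0.1369 0.2402] ang 9.29 w 0.0855 F [-0.7  0.1 -0.5]
```

Request:
{"op": "arm_command", "data": {"plan": [[[0, 0, 0.005, 0.007, -0.045, 0.02, 60], [0, 0, 0.005, 0.0146, -0.088, 0.05, 80], [0, 0, 0.005, 0.0146, -0.09, 0.07, 80], [0, 0, 0.005, 0.0146, -0.09, 0.1, 80], [0, 0, 0.005, 0.0146, -0.09, 0.12, 80], [0, 0, 0.005, 0.0146, -0.09, 0.12, 80]]], "grip_force": 20}}

```text
t: 2.7
position: [0.5602, 0.2265, 0.1183]
orientation: [0.997, 0.078, -0.002, -0.0]
ft_force: [-0.2, -1.0, 0.1]
gripper_width: 0.0585
```

```bash
python3 -c "
from h import *
o=wrist('w2')
go(.5612,.2282,.120,9.0)"
```

```text
row [-0.002  0.    -0.001] [-0.0002 -0.0014 -0.    ] t 2.75 pos [0.5616 0.2269 0.12  ] ang 8.93 w 0.0587 F [-0.4 -0.3  0.4]
```

View pics/w2.png

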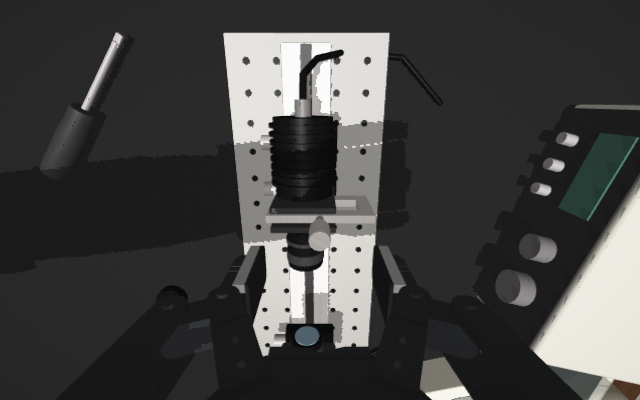

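Request:
{"op": "arm_command", "data": {"plan": [[[0, 0, 0, 0, -0.0014, 0, 255], [0, 0, 0, 0, -0.0014, 0, 255], [0, 0, 0, 0, -0.0014, 0, 255], [0, 0, 0, 0, -0.0014, 0, 255], [0, 0, 0, 0, -0.0014, 0, 255], [0, 0, 0, -0.006, -0.0014, 0, 255], [0, 0, 0, -0.014, -0.0014, 0, 255], [0, 0, 0, -0.022, -0.0014, 0, 255], [0, 0, 0, -0.029, -0.0014, 0, 255], [0, 0, 0, -0.033, -0.0014, 0, 255], [0, 0, 0, -0.033, -0.0014, 0, 255]]], "grip_force": 20}}

```text
t: 4.12
position: [0.5291, 0.2236, 0.1205]
orientation: [0.997, 0.078, 0.001, -0.001]
ft_force: [0.1, 0.3, 0.5]
gripper_width: 0.0004
```

```bash
python3 -c "
from h import *
o=wrist('w3')
go(.5612,.2282,.120,9.0)"
```

```text
row [-0.002 -0.001 -0.001] [0.0321 0.0004 0.0006] t 4.175 pos [0.5294 0.2236 0.1206] ang 8.94 w 0.0002 F [-0.  -0.1  0.6]
```

View pics/w3.png

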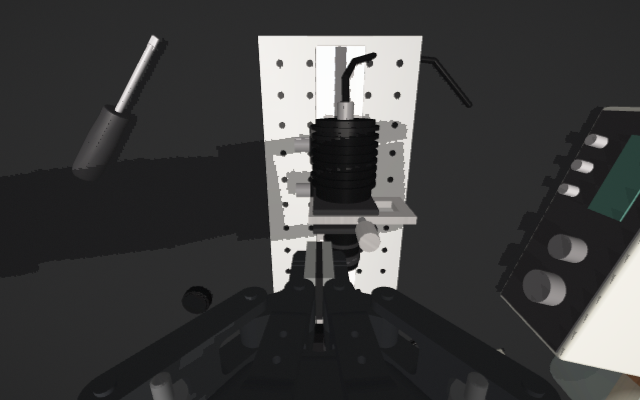

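Run:
```python
from h import *
np.set_printoptions(precision=4,suppress=True)
o=load("w3.npz");f=o["frame"]
cv2.imwrite("pics/w3c.png",cv2.resize(f[180:360,220:420],None,fx=4,fy=4,interpolation=cv2.INTER_CUBIC))
o2=load("w2.npz")
for d,p in((o2,(320,224)),(o,(367,226))): print(plane(d,p,.143),plane(d,p,.133))
```

```text
[[0.5592 0.2394 0.143 ]] [[0.5599 0.235  0.133 ]]
[[0.557  0.2386 0.143 ]] [[0.5595 0.2344 0.133 ]]
```

View pics/w3c.png

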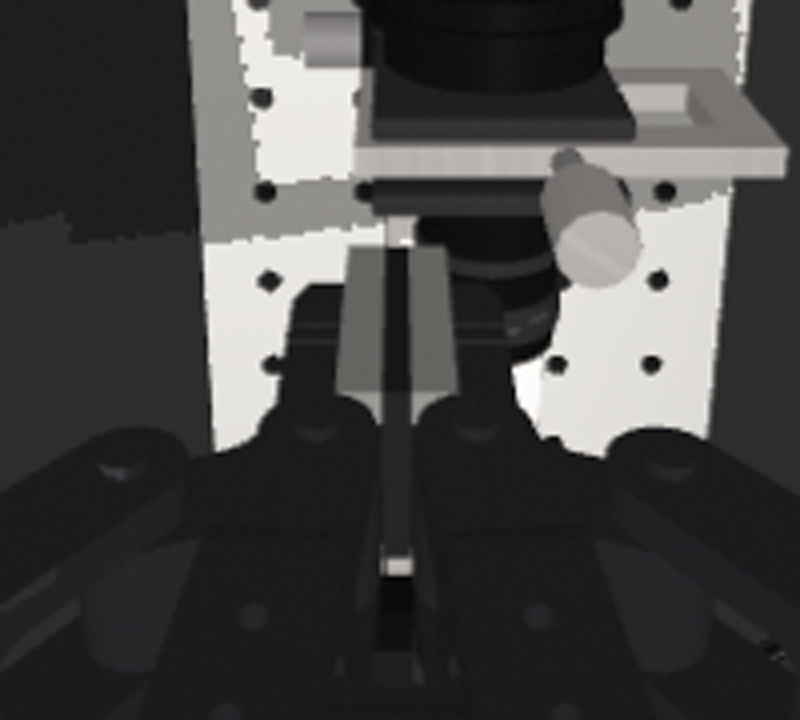

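Run:
```python
from h import *
from station import r,optics
np.set_printoptions(precision=4,suppress=True)
o=load("w3.npz")
o2=load("w2.npz")
cv2.imwrite("pics/w2c.png",cv2.resize(o2["frame"][190:300,220:420],None,fx=4,fy=4,interpolation=cv2.INTER_CUBIC))
print(plane(o,(369.3,242.5),.143))
for n in("top","scene"):
    d=dict(optics.get_image(n));np.savez(n+"1.npz",**d)
    p=proj(d,r.observe()["position"])[0];print(n,p, proj(d,[.5612,.2265,.143]))
    x,y=p.astype(int)
    c=d["frame"][max(0,y-50):y+50,x-60:x+60]
    cv2.imwrite(f"pics/{n}1.png",cv2.resize(c,None,fx=6,fy=6,interpolation=cv2.INTER_CUBIC));print(x-60,max(0,y-50))
```

```text
[[0.5608 0.2277 0.143 ]]
top [221.4611 199.0808] [[217.989  184.7738]]
161 149
scene [373.231  155.8517] [[383.4331 152.5651]]
313 105
```

View pics/w2c.png

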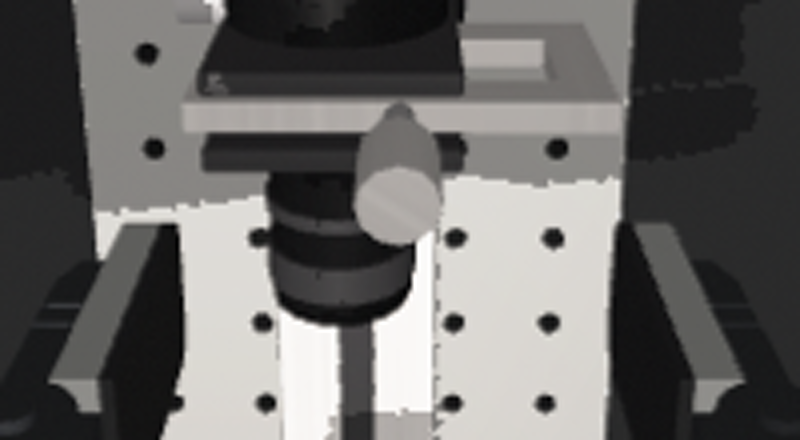

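View pics/top1.png

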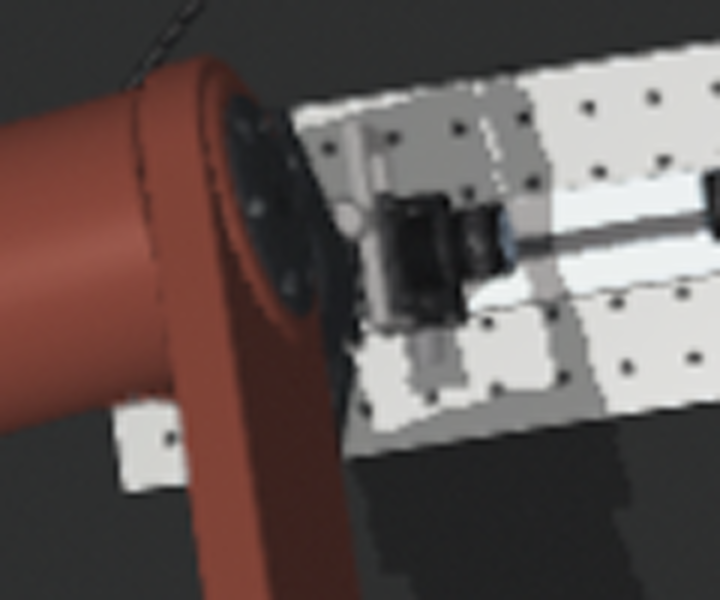

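View pics/scene1.png

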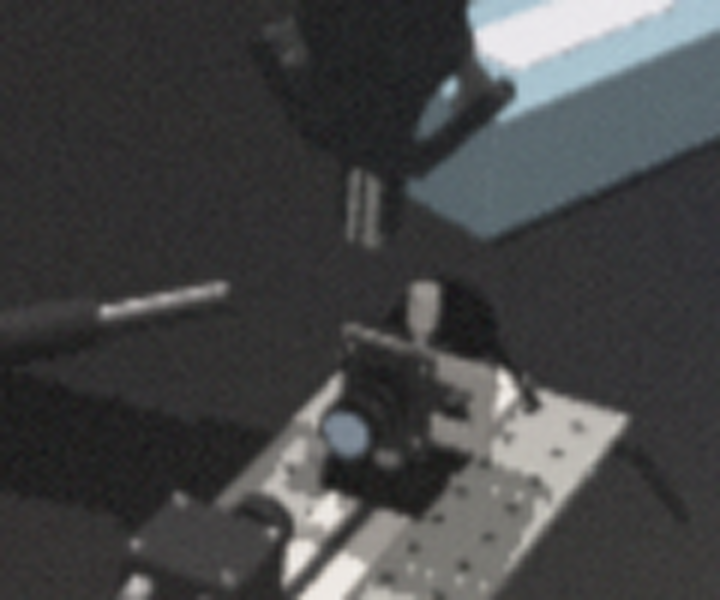

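Run:
```python
from h import *
from station import r
np.set_printoptions(precision=4,suppress=True)
o=load("w3.npz");s=load("scene1.npz")
P=lambda d:d["K"]@np.c_[d["R"],d["t"]]
X=cv2.triangulatePoints(P(o),P(s),np.array([[319.25],[242.]]),np.array([[373.5],[145.8]]));X=X[:3,0]/X[3]
st=r.observe();print(X,proj(o,X),proj(s,X),Rn.from_quat(st["orientation"]).inv().apply(X-st["position"]))
```

```text
[0.527  0.2265 0.1516] [[315.9394 243.2627]] [[373.7821 145.8756]] [-0.002  -0.0033 -0.0311]
```

```bash
python3 -c "
from h import *
go(.561,.2275,.088,9.0)"
```

```text
row [-0.002 -0.001 -0.001] [0.0316 0.0011 0.0326] t 4.275 pos [0.5296 0.2236 0.1206] ang 8.93 w 0.0002 F [-0.8 -0.2  0.1]
```

Request:
{"op": "arm_command", "data": {"plan": [[[0, 0, 0, 0, 0, 0, 100], [0, 0, 0, 0, 0, 0, 100], [0, 0, 0, 0.016, 0, 0, 100], [0, 0, 0, 0.032, 0, 0, 100], [0, 0, 0, 0.032, 0.001, 0.01, 100], [0, 0, 0, 0.032, 0.001, 0.022, 100], [0, 0, 0, 0.032, 0.001, 0.032, 100], [0, 0, 0, 0.032, 0.001, 0.032, 100]]]}}

```text
t: 5.28
position: [0.5593, 0.2272, 0.0865]
orientation: [0.997, 0.078, -0.001, -0.001]
ft_force: [-0.6, 0.0, 0.4]
gripper_width: 0.052
```

```bash
python3 -c "
from h import *
o=wrist('w4')
go(.561,.2275,.088,9.0)"
```

```text
row [-0.002  0.001 -0.001] [ 0.0009  0.0001 -0.0006] t 5.325 pos [0.5601 0.2274 0.0874] ang 8.95 w 0.0521 F [ 0.2 -0.1  0.5]
```

View pics/w4.png

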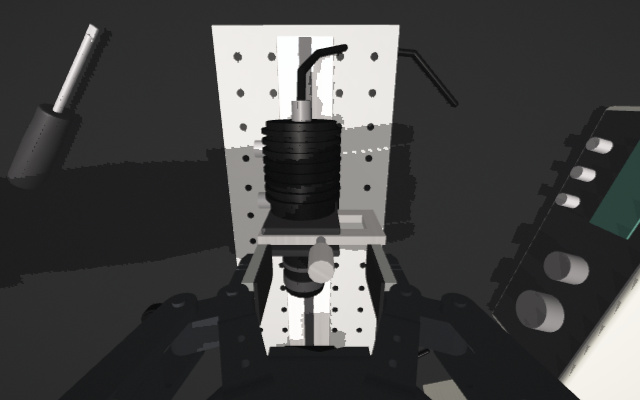

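Request:
{"op": "arm_command", "data": {"plan": [[[0, 0, 0, 0, 0, 0, 255], [0, 0, 0, 0, 0, 0, 255], [0, 0, 0, 0, 0, 0, 255], [0, 0, 0, 0, 0, 0, 255]]], "grip_force": 20}}

```text
t: 5.82
position: [0.5615, 0.2278, 0.0892]
orientation: [0.997, 0.078, 0.001, -0.001]
ft_force: [-1.0, -1.0, 2.8]
gripper_width: 0.0127
```

Request:
{"op": "arm_command", "data": {"plan": [[[0, 0, 0, -0.006, 0, 0, 255], [0, 0, 0, -0.014, 0, 0, 255], [0, 0, 0, -0.022, 0, 0, 255], [0, 0, 0, -0.029, 0, 0, 255], [0, 0, 0, -0.033, 0, 0, 255], [0, 0, 0, -0.033, 0, 0, 255]]]}}

```text
t: 6.58
position: [0.5312, 0.223, 0.0893]
orientation: [0.997, 0.078, 0.004, -0.001]
ft_force: [7.0, 0.9, 1.0]
gripper_width: 0.0125
```

```bash
python3 -c "
from h import *
o=wrist('w5')
go(.561,.2275,.088,9.0)"
```

```text
row [-0.002 -0.008 -0.001] [0.0301 0.0002 0.0015] t 6.625 pos [0.5312 0.223  0.0893] ang 8.93 w 0.0131 F [7.3 1.3 0.3]
```

View pics/w5.png

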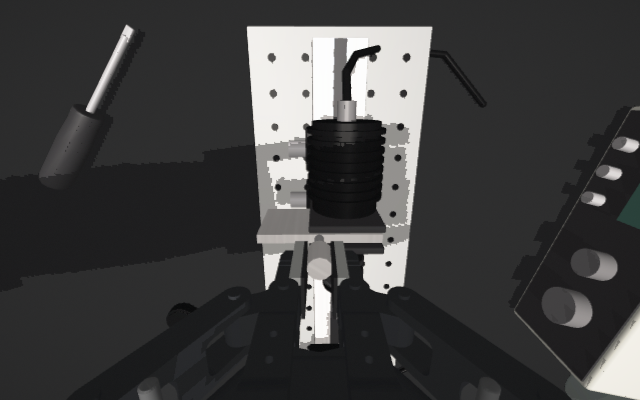

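Request:
{"op": "arm_command", "data": {"plan": [[[0, 0, 0, -0.002, 0, 0, 255], [0, 0, 0, -0.004, 0, 0, 255], [0, 0, 0, -0.005, 0, 0, 255], [0, 0, 0, -0.005, 0, 0, 255]]]}}

```text
t: 7.12
position: [0.5312, 0.223, 0.0896]
orientation: [0.997, 0.078, 0.009, -0.002]
ft_force: [17.6, 3.8, -7.8]
gripper_width: 0.0126
```

```bash
python3 -c "
from h import *
o=wrist('w6')
go(.561,.2275,.088,9.0)
from station import r;print(r.observe()['orientation'])
# knob & plate rel
"
```

```text
row [-0.003 -0.019 -0.001] [0.0301 0.0002 0.0021] t 7.175 pos [0.5312 0.223  0.0896] ang 8.91 w 0.0129 F [18.3  4.  -7.9]
[ 0.99692891  0.07770999  0.00942573 -0.0022478 ]
```

View pics/w6.png

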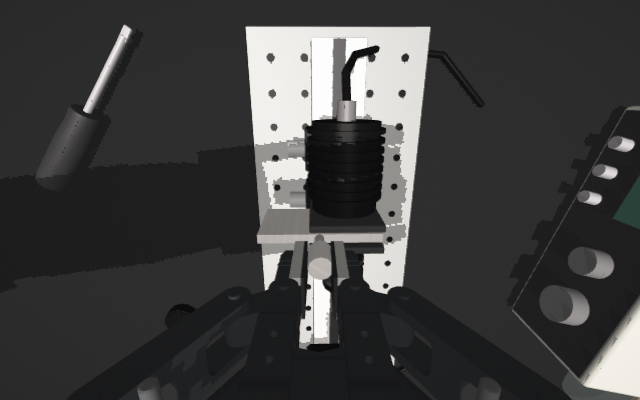

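Request:
{"op": "arm_command", "data": {"plan": [[[0, 0, 0, 0.003, 0, 0, 255], [0, 0, 0, 0.006, 0, 0, 255], [0, 0, 0, 0.006, 0, 0, 100], [0, 0, 0, 0.006, 0, 0, 100], [0, 0, 0, 0.006, 0, 0, 100], [0, 0, 0, 0.006, 0, -0.02, 100], [0, 0, 0, 0.006, 0, -0.05, 100], [0, 0, 0, 0.006, 0.03, -0.1, 60], [0, 0, 0, 0.015, 0.07, -0.15, 60], [0, 0, 0, 0.015, 0.07, -0.15, 60]]]}}

```text
t: 8.43
position: [0.5538, 0.1532, 0.2463]
orientation: [0.997, 0.076, 0.007, -0.001]
ft_force: [0.5, 0.3, 0.4]
gripper_width: 0.0652
```

```bash
python3 -c "
from h import *
o=wrist('w7')
go(.5638,.1375,.24,9.0)
f=o['frame']
cv2.imwrite('pics/w7c.png',cv2.resize(f[60:260,220:420],None,fx=3,fy=3,interpolation=cv2.INTER_CUBIC))
"
```

```text
row [-0.002 -0.009 -0.003] [0.0094 0.018  0.0033] t 8.475 pos [0.5517 0.1539 0.2432] ang 8.82 w 0.0653 F [ 0.6 -0.7  0.4]
```

View pics/w7c.png

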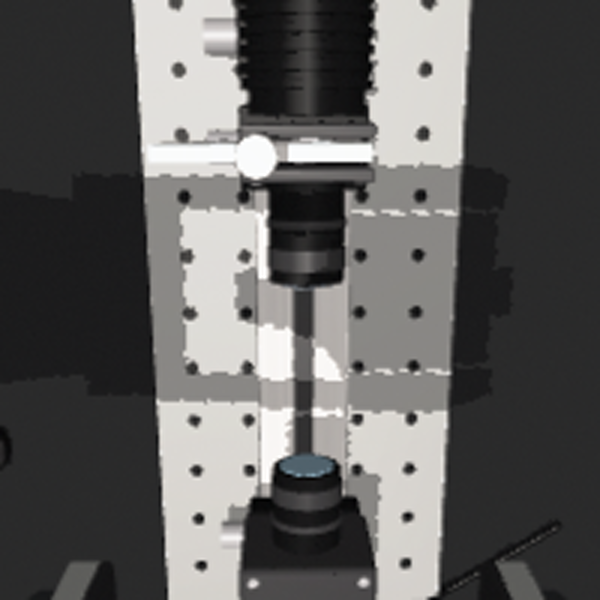

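Run:
```python
from h import *
np.set_printoptions(precision=4,suppress=True)
o=load("w7.npz")
q=lambda a,b:(220+a/3,60+b/3)
L=plane(o,q(305.5,279),.085)[0];D=plane(o,q(307,466),.085)[0];K=plane(o,q(256,157),.143)[0]
m=(L+D)/2;u=np.array([-np.sin(np.radians(8.98)),np.cos(np.radians(8.98)),0]);x=np.array([u[1],-u[0],0])
print(L,D,m,np.linalg.norm(L-D),np.degrees(np.arctan2(*(L-D)[1::-1])))
m0=np.array([.5637,.1375,.085]);print("mid shift",(m-m0)@x,(m-m0)@u,"knob rel",(K-m0)@x,(K-m0)@u)
go(.5221-.02,-.2633,.25,-22.9)
```

```text
[0.5568 0.1771 0.085 ] [0.5701 0.0968 0.085 ] [0.5634 0.1369 0.085 ] 0.08137036748652658 99.3875816614162
mid shift -0.0003554953982159708 -0.0005029636935344929 knob rel -0.017992117687896013 0.08976445196651436
row [-0.004 -0.008  0.554] [-0.1129  0.4046 -0.0085] t 8.475 pos [0.5517 0.1539 0.2432] ang 8.82 w 0.0653 F [ 0.6 -0.7  0.4]
```

Run:
```python
from h import *
np.set_printoptions(precision=4,suppress=True)
m0=np.array([.5637,.1375,.085]);a=np.radians(9.0);x=np.array([np.cos(a),np.sin(a),0]);u=np.array([-x[1],x[0],0])
o=load("w1.npz");P=plane(o,[(270+155/6.5,75+122/6.5),(270+662/6.5,75+122/6.5)],.108);print("shut ends",(P-m0)@x)
o=load("w7.npz");P=plane(o,[(220+147/3,60+155/3),(220+373/3,60+153/3)],.108);print("open ends",(P-m0)@x)
o=load("w2.npz")
P=plane(o,[(220+182/4,190+107/4),(220+622/4,190+107/4),(220+545/4,190+45/4)],.108);print("w2 ends,hole right",(P-m0)@x,(P-m0)@u)
f=load("w6.npz")["frame"];cv2.imwrite("pics/w6c.png",cv2.resize(f[190:300,230:430],None,fx=4,fy=4,interpolation=cv2.INTER_CUBIC))
f=load("w5.npz");print(0)
```

```text
shut ends [-0.0281  0.0528]
open ends [-0.058   0.0231]
w2 ends,hole right [-0.0284  0.0522  0.0376] [0.0916 0.0915 0.1035]
0
```

View pics/w6c.png

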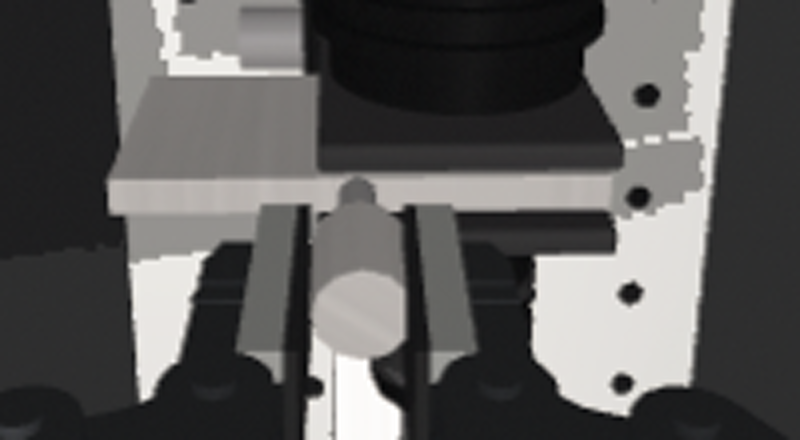

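Run:
```python
from h import *
np.set_printoptions(precision=4,suppress=True)
m0=np.array([.5637,.1375,0]);a=np.radians(9.0);x=np.array([np.cos(a),np.sin(a),0]);u=np.array([-x[1],x[0],0])
def vp(d,px,uu):
    D=d["R"].T@np.linalg.inv(d["K"])@np.array([*px,1.]);C=-d["R"].T@d["t"]
    s=(uu-(C-m0)@u)/(D@u);X=C+s*D;return (X-m0)@x,X[2]
o=load("w2.npz");f=lambda a,b:(220+a/4,190+b/4)
for p in((622,100),(582,25),(545,70),(545,40),(465,70)): print("w2",vp(o,f(*p),.0925))
o=load("w4.npz");cv2.imwrite("pics/w4c.png",cv2.resize(o["frame"][190:270,230:430],None,fx=4,fy=4,interpolation=cv2.INTER_CUBIC))
o=load("scene0.npz");cv2.imwrite("pics/s0c.png",cv2.resize(o["frame"][140:200,360:420],None,fx=10,fy=10,interpolation=cv2.INTER_CUBIC))
o=load("scene1.npz")
```

```text
w2 (np.float64(0.05228775465641277), np.float64(0.1071617671930993))
w2 (np.float64(0.051547998813837134), np.float64(0.06400320980936008))
w2 (np.float64(0.04006064306758021), np.float64(0.09166164288233966))
w2 (np.float64(0.042233891588008825), np.float64(0.07389141010520586))
w2 (np.float64(0.024362336825468005), np.float64(0.09161028637561772))
```

View pics/w4c.png

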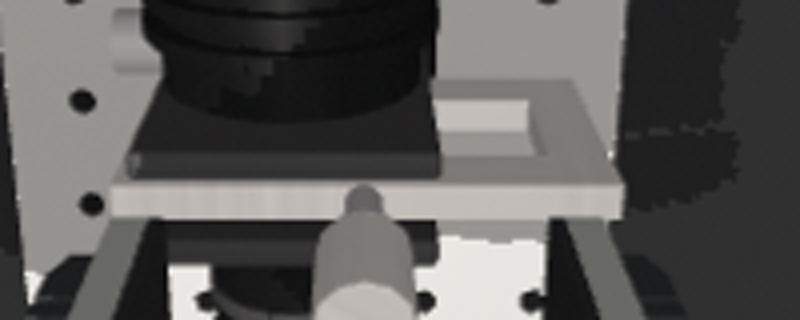

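View pics/s0c.png

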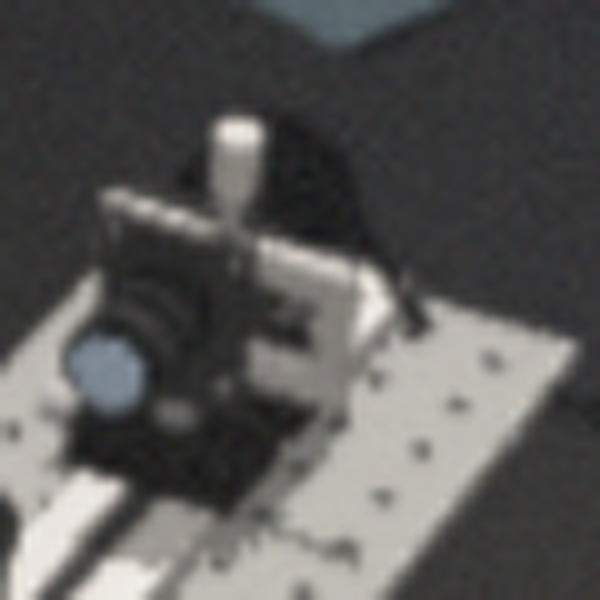

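Request:
{"op": "arm_command", "data": {"plan": [[[0, 0, 0.1, -0.01, 0.04, -0.008, 60], [-0.001, -0.002, 0.2, -0.024, 0.09, -0.008, 60], [-0.002, -0.004, 0.32, -0.038, 0.145, -0.008, 60], [-0.003, -0.006, 0.45, -0.053, 0.2, -0.008, 60], [-0.004, -0.008, 0.554, -0.068, 0.255, -0.008, 60], [-0.004, -0.008, 0.554, -0.083, 0.31, -0.008, 60], [-0.004, -0.008, 0.554, -0.095, 0.36, -0.008, 60], [-0.004, -0.008, 0.554, -0.093, 0.395, -0.004, 60], [-0.004, -0.008, 0.554, -0.093, 0.407, 0, 60], [-0.004, -0.008, 0.554, -0.093, 0.407, 0, 60], [-0.004, -0.008, 0.554, -0.093, 0.407, 0, 60]]]}}

```text
t: 9.85
position: [0.5204, -0.2602, 0.2371]
orientation: [0.98, -0.197, -0.004, 0.001]
ft_force: [-0.4, 0.2, -0.1]
gripper_width: 0.0654
```

```bash
python3 -c "
from h import *
o=wrist('w8')
go(.5221,-.2633,.24,-22.9)
f=o['frame']
cv2.imwrite('pics/w8c.png',cv2.resize(f[100:260,250:400],None,fx=3.7,fy=3.7,interpolation=cv2.INTER_CUBIC))
"
```

```text
row [0.003 0.007 0.003] [ 0.0025  0.0022 -0.0026] t 9.9 pos [ 0.5206 -0.2603  0.2375] ang -22.7 w 0.0655 F [ 0.  -0.6 -0.2]
```

View pics/w8.png

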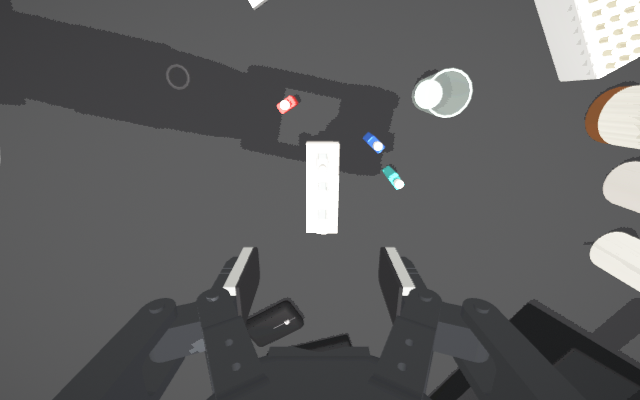

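View pics/w8c.png

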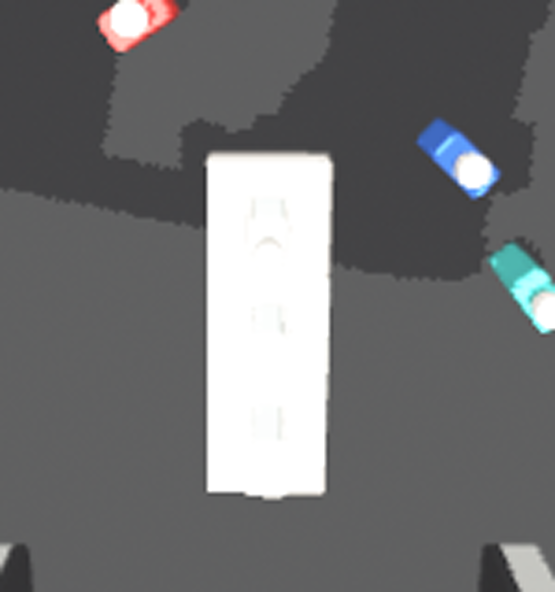

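```bash
python3 -c "
from h import *
o=load('w8.npz');f=o['frame'][130:245,295:350].astype(float)
print(f.min(2).max(),np.percentile(f,[50,90,99]))
g=np.clip((f-215)*255/40,0,255).astype(np.uint8)
cv2.imwrite('pics/w8d.png',cv2.resize(g,None,fx=5,fy=5,interpolation=cv2.INTER_CUBIC))
"
```

```text
255.0 [ 98. 255. 255.]
```

View pics/w8d.png

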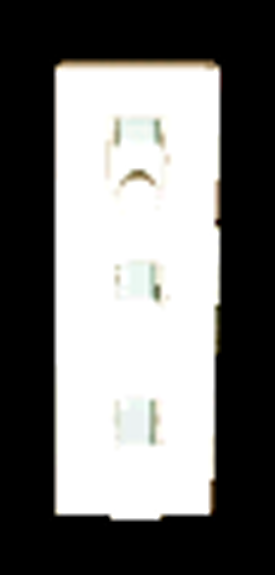

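Run:
```python
from h import *
np.set_printoptions(precision=4,suppress=True)
o=load('w8.npz');t=load("top0.npz")
f=lambda a,b:(295+a/5,130+b/5)
P=plane(o,[f(56,68),f(219.5,68),f(212.5,516),f(56,516)],.022)
print(P,np.linalg.norm(P[1]-P[0]),np.linalg.norm(P[2]-P[1]),P.mean(0))
u=(P[0]+P[1]-P[2]-P[3]);u/=np.linalg.norm(u);print(np.degrees(np.arctan2(u[1],u[0])),"sealed",P.mean(0)+.042*u)
# side edges angle
for a,b in((0,3),(1,2)):
    d=P[a]-P[b];print(np.degrees(np.arctan2(d[1],d[0])))
# refined top rack
g=cv2.inRange(t["frame"],(150,150,150),(255,255,255));g[:, :405]=0;g[:,475:]=0;g[:185]=0;g[235:]=0
c=max(cv2.findContours(g,0,2)[0],key=cv2.contourArea);b=cv2.boxPoints(cv2.minAreaRect(c));Q=plane(t,b,.022);print("top",Q,Q.mean(0))
q=[np.linalg.norm(Q[i]-Q[(i+1)%4]) for i in range(4)];print(q)
```

```text
[[ 0.513  -0.2288  0.022 ]
 [ 0.5547 -0.2462  0.022 ]
 [ 0.5027 -0.3727  0.022 ]
 [ 0.4583 -0.3542  0.022 ]] 0.04518419235283301 0.13678459440432417 [ 0.5072 -0.3005  0.022 ]
67.03576780933028 sealed [ 0.5236 -0.2618  0.022 ]
66.42266277900772
67.6493686571698
top [[ 0.5118 -0.2281  0.022 ]
 [ 0.5551 -0.2468  0.022 ]
 [ 0.5014 -0.3733  0.022 ]
 [ 0.4582 -0.3544  0.022 ]] [ 0.5066 -0.3006  0.022 ]
[np.float64(0.047213379755471345), np.float64(0.1374500679626639), np.float64(0.04709716956874814), np.float64(0.1372321330682788)]
```

Run:
```python
from h import *
from station import r
go(.5232,-.262,.045,-23.0)
s=load("scene1.npz");o=load("w3.npz")
# tip depth from scene1: tool pose in w3
Rt=None
T=np.array(__import__('station').optics.get_image("wrist")["T_tool_cam"])
Rc=o["R"].T;pc=-Rc@o["t"];Rt=Rc@T[:3,:3].T;p=pc-Rt@T[:3,3]
for z in(-.03,-.035,-.04,-.045):
  for y in (-.011,.011): print(z,y,proj(s,p+Rt@[0,y,z]),proj(o,p+Rt@[0,y,z]))
```

```text
row [0.003 0.007 0.005] [ 0.0044 -0.      0.1924] t 9.9 pos [ 0.5206 -0.2603  0.2375] ang -22.7 w 0.0655 F [ 0.  -0.6 -0.2]
-0.03 -0.011 [[375.63924351 145.16493381]] [[319.45943006 230.63869454]]
-0.03 0.011 [[372.17432377 148.60058984]] [[319.45760792 263.16131523]]
-0.035 -0.011 [[375.75270071 143.65331127]] [[319.49812074 234.40813193]]
-0.035 0.011 [[372.28084471 147.0796576 ]] [[319.49464687 267.67243789]]
-0.04 -0.011 [[375.86669321 142.13455683]] [[319.53910562 238.40108174]]
-0.04 0.011 [[372.38787405 145.55146632]] [[319.5337886  272.43966598]]
-0.045 -0.011 [[375.9812248  140.60861992]] [[319.58259499 242.63803145]]
-0.045 0.011 [[372.49541544 144.01596391]] [[319.5752174  277.48544609]]
```

Request:
{"op": "arm_command", "data": {"plan": [[[0.003, 0.007, 0.005, 0.004, 0, 0.04, 140], [0.003, 0.007, 0.005, 0.0044, 0, 0.09, 140], [0.003, 0.007, 0.005, 0.0044, 0, 0.14, 140], [0.003, 0.007, 0.005, 0.0044, 0, 0.18, 140], [0.003, 0.007, 0.005, 0.0044, 0, 0.1924, 140], [0.003, 0.007, 0.005, 0.0044, 0, 0.1924, 140], [0.003, 0.007, 0.005, 0.0044, 0, 0.1924, 140]]]}}

```text
t: 10.82
position: [0.5251, -0.2648, 0.0476]
orientation: [0.98, -0.2, 0.002, 0.001]
ft_force: [0.1, 0.1, -0.2]
gripper_width: 0.0388
```

```bash
python3 -c "
from h import *
o=wrist('w9')
go(.5232,-.262,-.012,-23.0)
g=np.clip((o['frame'].astype(float)-60)*1.3,0,255).astype(np.uint8)
cv2.imwrite('pics/w9c.png',cv2.resize(o['frame'][150:350,220:420],None,fx=3,fy=3,interpolation=cv2.INTER_CUBIC))
"
```

```text
row [ 0.002 -0.005 -0.001] [-0.0032 -0.002   0.0597] t 10.875 pos [ 0.5251 -0.2649  0.0477] ang -23.08 w 0.0383 F [-0.6 -0.3  0.4]
```

View pics/w9.png

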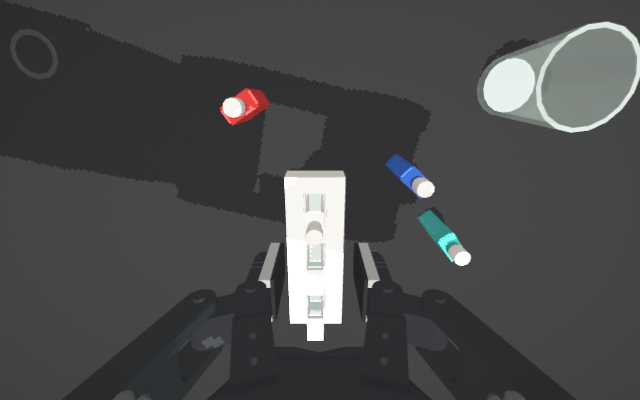

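View pics/w9c.png

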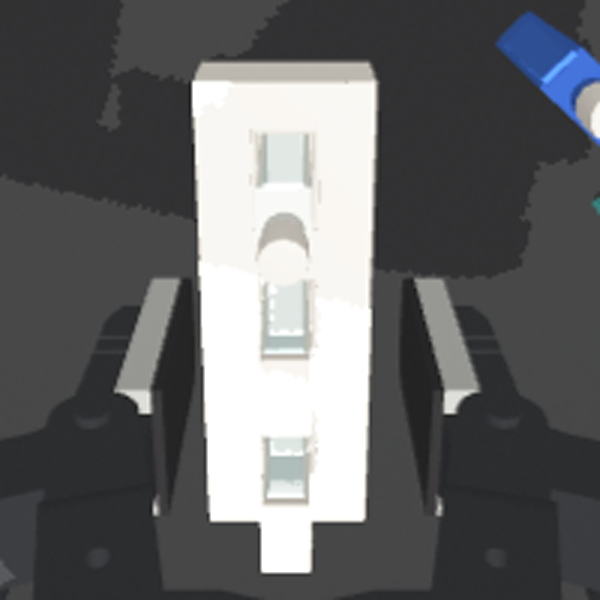

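Run:
```python
from h import *
np.set_printoptions(precision=4,suppress=True)
o=load('w9.npz');f=lambda a,b:(220+a/3,150+b/3)
print("stopper",plane(o,f(283,261),.070))
P=plane(o,[f(193,83),f(376,83),f(366,520),f(209,520)],.022);u=(P[0]+P[1]-P[2]-P[3]);u/=np.linalg.norm(u)
print(P,P.mean(0),np.degrees(np.arctan2(u[1],u[0])),P.mean(0)+.042*u)
```

```text
stopper [[ 0.5233 -0.2607  0.07  ]]
[[ 0.5123 -0.2284  0.022 ]
 [ 0.5546 -0.2465  0.022 ]
 [ 0.5019 -0.3727  0.022 ]
 [ 0.4582 -0.3538  0.022 ]] [ 0.5067 -0.3003  0.022 ] 67.01459261941098 [ 0.5231 -0.2617  0.022 ]
```

Request:
{"op": "arm_command", "data": {"plan": [[[0, -0.005, 0, -0.0032, -0.003, 0.0, 140], [0, -0.005, 0, -0.0032, -0.003, 0.02, 140], [0, -0.005, 0, -0.0032, -0.003, 0.04, 140], [0, -0.005, 0, -0.0032, -0.003, 0.052, 140], [0, -0.005, 0, -0.0032, -0.003, 0.0597, 140], [0, -0.005, 0, -0.0032, -0.003, 0.0597, 140], [0, -0.005, 0, -0.0032, -0.003, 0.0597, 140]]]}}

```text
t: 11.75
position: [0.5219, -0.2602, -0.0142]
orientation: [0.98, -0.2, -0.002, 0.0]
ft_force: [0.4, -0.2, 0.3]
gripper_width: 0.0387
```

```bash
python3 -c "
from h import *
o=wrist('w10')
go(.5232,-.262,-.012,-23.0)
cv2.imwrite('pics/w10c.png',cv2.resize(o['frame'][180:380,220:420],None,fx=3,fy=3,interpolation=cv2.INTER_CUBIC))
from station import optics
d=dict(optics.get_image('scene'));np.savez('scene2.npz',**d)
cv2.imwrite('pics/s2c.png',cv2.resize(d['frame'][205:315,185:305],None,fx=5,fy=5,interpolation=cv2.INTER_CUBIC))
"
```

```text
row [ 0.001  0.003 -0.002] [ 0.0017  0.0011 -0.0019] t 11.8 pos [ 0.5221 -0.2603 -0.0139] ang -23.09 w 0.0384 F [0.2 0.  0.5]
```

View pics/w10c.png

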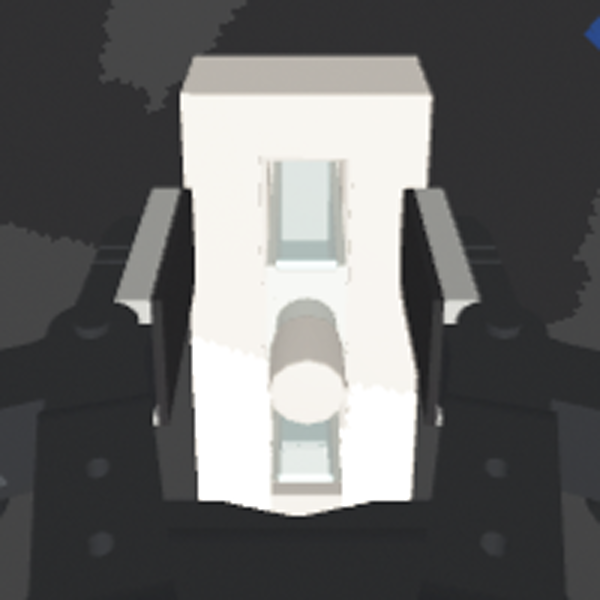

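View pics/s2c.png

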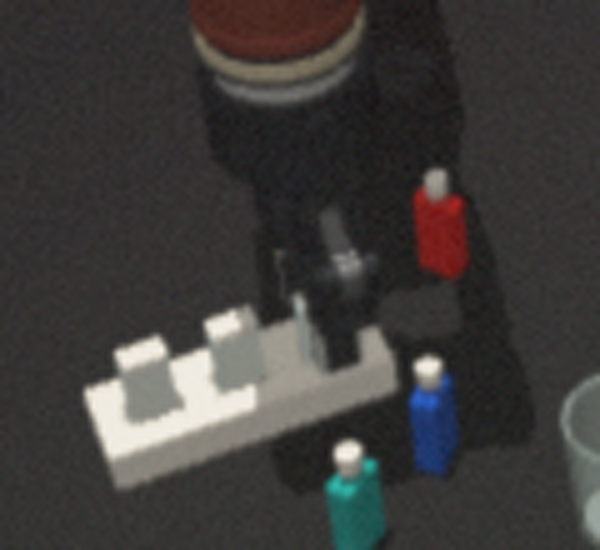

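Request:
{"op": "arm_command", "data": {"plan": [[[0, 0, 0, 0.0017, 0.001, -0.003, 140], [0, 0, 0, 0.0017, 0.001, -0.003, 140], [0, 0, 0, 0.0017, 0.001, -0.003, 180], [0, 0, 0, 0.0017, 0.001, -0.003, 220], [0, 0, 0, 0.0017, 0.001, -0.003, 255], [0, 0, 0, 0.0017, 0.001, -0.003, 255], [0, 0, 0, 0.0017, 0.001, -0.003, 255]]], "grip_force": 30}}

```text
t: 12.72
position: [0.5225, -0.2614, -0.0116]
orientation: [0.98, -0.2, -0.002, -0.0]
ft_force: [-0.7, 1.0, 1.1]
gripper_width: 0.0119
```

```bash
python3 -c "
from h import *
o=wrist('w11')
go(.5232,-.262,-.012,-23.0)
cv2.imwrite('pics/w11c.png',cv2.resize(o['frame'][180:380,220:420],None,fx=3,fy=3,interpolation=cv2.INTER_CUBIC))
"
```

```text
row [ 0.001  0.005 -0.002] [0.0008 0.0003 0.0004] t 12.775 pos [ 0.5226 -0.2614 -0.0116] ang -23.09 w 0.0119 F [-0.6  0.4  1.2]
```

View pics/w11c.png

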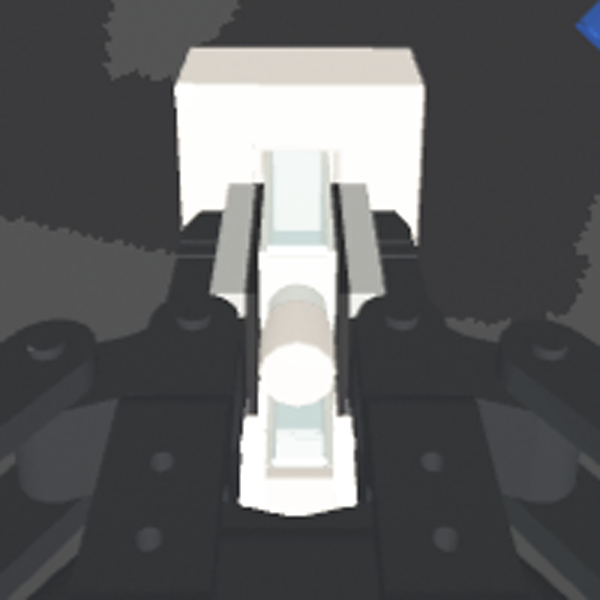

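Request:
{"op": "arm_command", "data": {"plan": [[[0, 0, 0, 0, 0, -0.006, 255], [0, 0, 0, 0, 0, -0.016, 255], [0, 0, 0, 0, 0, -0.03, 255], [0, 0, 0, 0, 0, -0.045, 255], [0, 0, 0, 0, 0, -0.06, 255], [0, 0, 0, 0, 0, -0.08, 255], [0, 0, 0, 0, 0, -0.11, 255], [0, 0, 0, 0, 0, -0.14, 255], [0, 0, 0, 0, 0, -0.165, 255], [0, 0, 0, 0, 0, -0.165, 255]]]}}

```text
t: 14.02
position: [0.5254, -0.2629, 0.1572]
orientation: [0.98, -0.2, 0.001, 0.001]
ft_force: [0.0, 0.7, -1.1]
gripper_width: 0.0119
```

```bash
python3 -c "
from h import *
o=wrist('w12')
go(.5637,.1375,.16,9.0)
print(plane(load('w11.npz'),(319,304.3),.070))
cv2.imwrite('pics/w12c.png',cv2.resize(o['frame'][100:380,200:440],None,fx=2.1,fy=2.1,interpolation=cv2.INTER_CUBIC))
"
```

```text
row [ 0.001  0.002 -0.56 ] [-0.1203 -0.3831 -0.0053] t 14.075 pos [ 0.5241 -0.2621  0.155 ] ang -23.09 w 0.0123 F [0.  0.1 0. ]
[[ 0.52275072 -0.26080292  0.07      ]]
```

View pics/w12c.png

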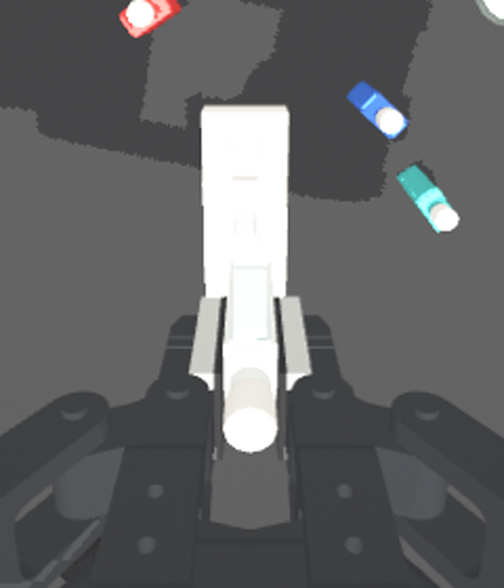

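Request:
{"op": "arm_command", "data": {"plan": [[[0, 0, -0.02, -0.004, -0.012, -0.002, 255], [0, 0, -0.07, -0.013, -0.04, -0.004, 255], [0, 0, -0.13, -0.024, -0.075, -0.005, 255], [0, 0, -0.19, -0.036, -0.115, -0.005, 255], [0, 0, -0.25, -0.049, -0.155, -0.005, 255], [0, 0, -0.31, -0.061, -0.195, -0.005, 255], [0, 0, -0.37, -0.074, -0.235, -0.005, 255], [0, 0, -0.43, -0.086, -0.275, -0.005, 255], [0, 0, -0.49, -0.098, -0.31, -0.005, 255], [0, 0, -0.53, -0.107, -0.34, -0.005, 255], [0, 0, -0.55, -0.114, -0.362, -0.005, 255], [0, 0, -0.56, -0.118, -0.376, -0.005, 255], [0, 0, -0.56, -0.1203, -0.383, -0.005, 255], [0, 0, -0.56, -0.1203, -0.383, -0.005, 255], [0, 0, -0.56, -0.1203, -0.383, -0.005, 255]]]}}

```text
t: 15.95
position: [0.5628, 0.1372, 0.1585]
orientation: [0.997, 0.078, -0.002, -0.0]
ft_force: [0.3, 1.1, 0.3]
gripper_width: 0.0116
```

```bash
python3 -c "
from h import *
o=wrist('w13')
go(.5637,.1375,.0445,9.0)
cv2.imwrite('pics/w13c.png',cv2.resize(o['frame'][60:360,200:440],None,fx=2,fy=2,interpolation=cv2.INTER_CUBIC))
"
```

```text
row [-0.001  0.004 -0.001] [ 1.400e-03 -1.000e-04  1.141e-01] t 16.0 pos [0.5629 0.1371 0.1586] ang 8.94 w 0.012 F [-0.5  0.1 -0.7]
```

View pics/w13c.png

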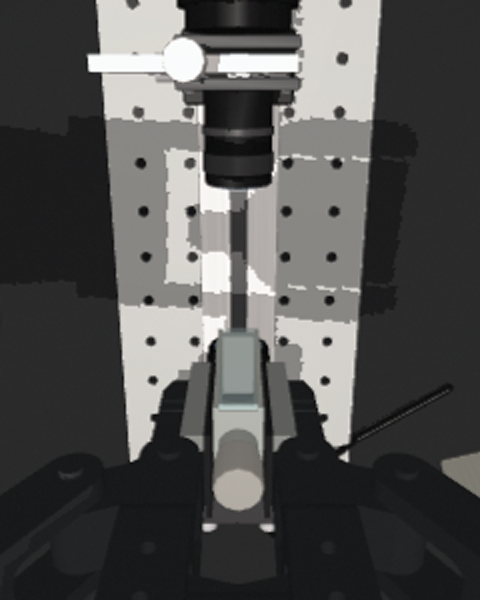

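Request:
{"op": "arm_command", "data": {"plan": [[[0, 0.004, 0, 0.0013, 0, 0.008, 255], [0, 0.004, 0, 0.0013, 0, 0.022, 255], [0, 0.004, 0, 0.0013, 0, 0.037, 255], [0, 0.004, 0, 0.0013, 0, 0.052, 255], [0, 0.004, 0, 0.0013, 0, 0.067, 255], [0, 0.004, 0, 0.0013, 0, 0.082, 255], [0, 0.004, 0, 0.0013, 0, 0.096, 255], [0, 0.004, 0, 0.0013, 0, 0.107, 255], [0, 0.004, 0, 0.0013, 0, 0.114, 255], [0, 0.004, 0, 0.0013, 0, 0.114, 255], [0, 0.004, 0, 0.0013, 0, 0.114, 255], [0, 0.004, 0, 0.0013, 0, 0.114, 255]]]}}

```text
t: 17.5
position: [0.5643, 0.1383, 0.0453]
orientation: [0.997, 0.078, 0.0, -0.001]
ft_force: [-0.3, -0.2, -0.3]
gripper_width: 0.0117
```

```bash
python3 -c "
from h import *
from station import optics
o=wrist('w14')
go(.5637,.1375,.0445,9.0)
cv2.imwrite('pics/w14c.png',cv2.resize(o['frame'][100:380,200:440],None,fx=2.1,fy=2.1,interpolation=cv2.INTER_CUBIC))
for n,b in (('scene',(120,260,300,430)),('top',(130,240,165,350))):
    d=dict(optics.get_image(n));np.savez(n+'3.npz',**d)
    cv2.imwrite(f'pics/{n}3.png',cv2.resize(d['frame'][b[0]:b[1],b[2]:b[3]],None,fx=4.2,fy=4.2,interpolation=cv2.INTER_CUBIC))
"
```

```text
row [-0.002 -0.001 -0.   ] [-0.0006  0.0007  0.0007] t 17.55 pos [0.5642 0.1383 0.0452] ang 9.0 w 0.0116 F [ 0.5 -0.3 -0.9]
```

View pics/w14c.png

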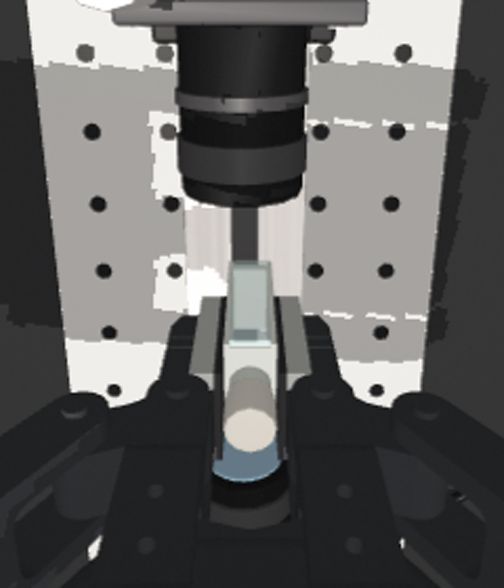

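View pics/scene3.png

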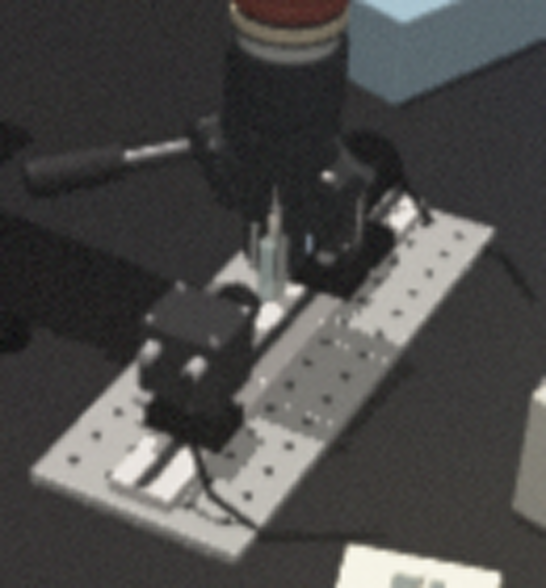

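View pics/top3.png

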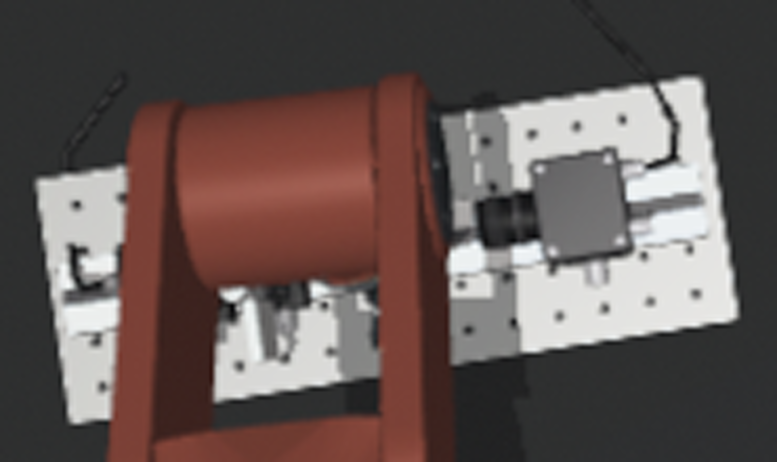

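Run:
```python
from h import *
np.set_printoptions(precision=4,suppress=True)
o=load('w14.npz');s=load("scene3.npz")
m0=np.array([.5637,.1375,.085]);a=np.radians(9.0);x=np.array([np.cos(a),np.sin(a),0]);u=np.array([-x[1],x[0],0])
f=lambda a,b:(200+a/2.1,100+b/2.1)
K=plane(o,f(249,430),.126)[0];print("stopper rel",(K-m0)@x,(K-m0)@u)
L=plane(o,f(241,195),.085)[0];print("lamp mouth rel",(L-m0)@x,(L-m0)@u)
D=plane(o,f(248,457),.085)[0];print("det lens rel",(D-m0)@x,(D-m0)@u)
G=plane(o,[f(231,264),f(270,264)],.065);print("glass base +y edge",(G-m0)@x,(G-m0)@u)
for z in(.055,.065,.075): print(z,proj(s,[m0*[1,1,0]+[0,0,z]-.011*u+k*x*.006 for k in(-1,1)]))
print("det mouth scene",proj(s,m0-.04*u))
d=s["frame"];cv2.imwrite("pics/s3z.png",cv2.resize(d[160:215,340:400],None,fx=10,fy=10,interpolation=cv2.INTER_CUBIC))
```

```text
stopper rel 0.0005627348436192732 0.0002641346367925329
lamp mouth rel -0.00131169436709587 0.038274088835807435
det lens rel 0.00032627523724512237 -0.042982222655325586
glass base +y edge [-0.0046  0.007 ] [0.0102 0.0102]
0.055 [[360.1167 193.5529]
 [363.904  194.8877]]
0.065 [[360.2788 190.6995]
 [364.0849 192.0298]]
0.075 [[360.4424 187.8185]
 [364.2676 189.1443]]
det mouth scene [[357.5807 190.9113]]
```

View pics/s3z.png

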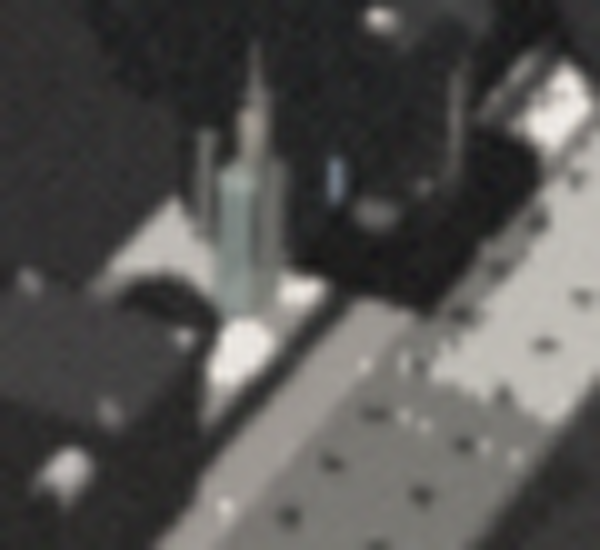

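Request:
{"op": "arm_command", "data": {"plan": [[[0, 0, 0, -0.0005, 0, 0, 255], [0, 0, 0, -0.001, 0, 0, 255], [0, 0, 0, -0.001, 0, 0, 255], [0, 0, 0, -0.001, 0, 0, 255], [0, 0, 0, -0.001, 0, 0, 255], [0, 0, 0, -0.001, 0, 0, 255]]]}}

```text
t: 18.4
position: [0.5626, 0.1381, 0.0446]
orientation: [0.997, 0.078, -0.0, -0.001]
ft_force: [-0.6, 0.1, -1.0]
gripper_width: 0.0118
```

```bash
python3 -c "
from h import *
from station import r,ticket
go(.5637,.1375,.0445,9.0)
o=wrist('w15')
o=load('w13.npz')
m0=np.array([.5637,.1375,.085]);a=np.radians(9.0);x=np.array([np.cos(a),np.sin(a),0])
K=plane(o,(200+184/2,60+59/2),.143)[0];print('knob rel',(K-m0)@x)
s=r.observe();print(np.abs(s['qd']).max(),s['gripper_width'])
"
```

```text
row [-0.002  0.    -0.   ] [0.001  0.0007 0.0001] t 18.4 pos [0.5626 0.1381 0.0446] ang 8.99 w 0.0118 F [-0.6  0.1 -1. ]
knob rel -0.01806835833327305
0.0020393925924011543 0.012016894630348616
```

View pics/w15.png

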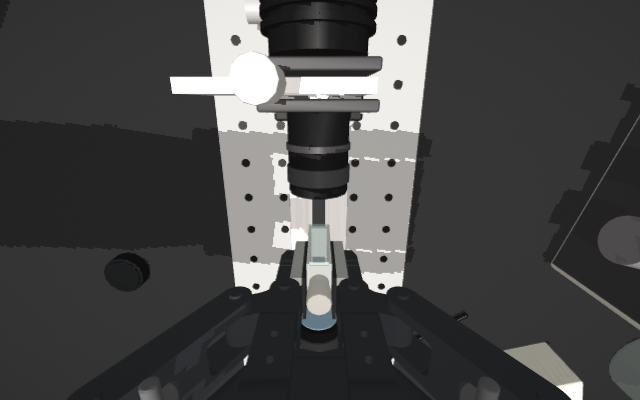

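```bash
python3 -c "
from station import ticket
print(ticket.finish_job())"
```

```text
the job is handed in; nothing more can be done
None
```

I opened the shutter and let go of it, and the sealed cell is now held in the light path. I handed the job in at about 18.5 s; the hand-in gives no verdict.

**Shutter:** I pulled it by the knob until it met firm resistance: about 18 N with no further movement. I then eased off and released it. Later pictures show it staying put, with the knob 18 mm to the robot's side of the centre line.

**Cell:** I took the sealed cell by its frosted sides with 30 N, lifted it straight out of the rack and lowered it between the tubes.
- **Sideways:** about 1 mm off the centre line in the last measurement. I then shifted it 1 mm to correct that, and did not measure it again.
- **Along the path:** about 0.3 mm from midway.
- **Height:** underside about 65 to 68 mm above the bench, so the middle of the windows is at about 85 to 88 mm.
- **Angle:** square to the tubes to within a degree by the tool's reading, and at rest.

**What failed or disagreed:**
- **First knob grasp missed:** the fingers closed just above the knob. In the pictures the fingertips sit about 40 mm behind the stated tool point. I allowed for this in every later move.
- **Shutter travel:** the measured travel was 30 mm, not 35 mm. I take this to mean it started about 5 mm open, because it stopped firmly and its opening should now be centred on the light path. I could not see the opening at the end to confirm that.

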